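# Trim two air capacitors of an RF matching unit with the plastic tuning tool

## Robot

A 6-joint arm with a two-finger parallel gripper is mounted at the origin on the work surface. World frame = base frame: x ahead of the robot, y to its left, z up, the work surface at z = 0. Lengths are in m, angles in rad, forces in N, time in s.
With the tool pointing down it reaches from about 0.25 to 0.725 m from the base axis. Payload 4 kg.
Tool frame: the origin (TCP) lies at the very end of the fingers, on their centre line; the grasp point (between the pads) lies 19 mm behind it; z points along the fingers, y is the line along which they close (so a half turn about z gives the same grasp; the last joint's range is limited). The gripper opens to 85 mm and grips with 20 to 120 N. Pads are 22 mm wide; open, the fingers measure 114 mm over their backs; the gripper's body (76 mm by 85 mm) begins 54 mm behind the grasp point. The pads swing forward as they close: fully open they stand 13 mm farther back than shut.
Start: joints at [1.195, 0.241, 0.005, 1.335, 0, 1.571], TCP at [0.184, 0.465, 0.231] pointing down, gripper open.
Joint ranges: [-2.72, 2.72], [-1.05, 1.87], [-1.09, 1.28], [-1.99, 2.15], [-1.42, 1.44], [-3.14, 3.14]. Speed limits (rad/s): [2.79, 2.79, 3.14, 3.14, 3.14, 3.14].

## Interface

Orientations are given as a unit quaternion [x, y, z, w].
In Python, from cell import * gives the robot as it stands.
- The arm moves only by the tool play_rows, never from a script. Its argument "targets" is a list of rows, each a list of 5 numbers: the opening, from 0 (shut) to 1 (fully open), then the shift along the tool's x, y, z as a fraction of full scale, then the turn about the tool's z as a fraction of full scale. A call has 1 to 8 rows; each row shifts and turns the commanded pose from where the row before left it, along the tool's axes as they then stand; what a row does not reach is not made up. Full scale, the value 1, is 0.025 m for a shift and 0.08 rad for a turn. A row lasts 1/10 s, in which the tool goes at most 50 mm and 8.59 degrees, less where a joint would pass 70% of its speed; a pose out of reach is approached as far as the arm can. A call with a number of a shift or a turn outside -1 to 1 is refused whole. A call with a gripper value outside its range is refused whole. The fingers move at their own pace and stop on an object; the grip force is fixed at half the most. Time passes only in rows, so rows that do not move let the fingers close. It gives the time, the measured TCP pose, the force, the opening and the grip force at its end, in the units of the state.
- get_state(): the state, without advancing time (a new reading comes with each control period).
- read_camera(name): name is "scene" or "top"; returns (picture, depth): 384x512x3 uint8, red, green, blue; 384x512 float32, m along the optical axis (not along the pixel's ray), 0 where there is no reading.
- camera_model(name): a dict with "fx", "fy", "cx", "cy" (pixels), "origin" and "rotation" of the camera in the world. Camera axes: x right, y up, looking along -z (the intrinsics and any distortion apply to the point x, -y, -z); pixel columns grow to the right and rows downward; lengths in m; the calibration is good to about 2 mm. A picture is of the moment at which its call begins. camera_model takes no time and is no camera call.
- sign_off(): hands the job in; it is judged then, once.
The state is a dict: "time_s": time; "q": joint angles; "qvel": joint speeds; "tau": joint torques, N m; "tcp_pos": TCP position; "tool_rot": TCP orientation; "force": force on the tool from outside, world axes, zero at the start; "moment": the same for the moment, N m; "width": finger opening in m; "finger_force": force on a finger pad.
Only numpy, scipy, OpenCV 4.12 (cv2) and the standard library are available. Lean on these libraries where they do the work, as an engineer would, in place of code of your own. Each camera call takes 0.05 s, during which the arm holds its last target. There are 200 camera calls.

## Task

Take the orange-handled plastic tuning tool out of the tool stand and, with its blade in the slot of each capacitor's head, turn the blue and the yellow capacitor of the open matching unit until the needle of the blue-framed meter and the needle of the yellow-framed meter both stand inside their green bands. Do not touch the capacitors with the gripper, and leave everything else on the bench, the steel screwdriver and the brush included, as it stands. Then put the tuning tool back upright, fully home in its hole of the stand, and let go.

Things in the scene. Friction and masses are not known exactly. Their poses are not given: they have to be found in the camera images.
- tuning_tool: plastic tuning tool, 150 mm long, 35 to 70 g, standing blade down in the stand, collar on the stand's top; origin at the middle of the lower blade's edge (12 mm above the table then), z up the tool, x along the blade's width. Wedge blade 15 mm wide, 1.6 mm thick at the edge, 3.3 mm at 13 mm up; shank 12 mm across to 58 mm; collar 32 mm across, 58 to 62 mm; handle above.
- tool_handle (a point): on the tuning tool's axis, 105 mm above its blade's edge: where to grip. Orange hexagonal handle from 62 to 137 mm above the blade's edge, 20 mm across flats; one pair of flats faces the tool's x and -x, the others lie every 60 degrees. An ivory end with a second blade, in line with the lower one, reaches 150 mm. Axes as the tool's.
- tool_stand: fixed dark grey block 196 x 62 mm, 70 mm high, to the left or to the right of the matching unit; origin at the centre of its underside, x along the block, z up. Three square holes of 21 mm right through it, on its x axis at -62, 0 and 62 mm, one tool in each, the tuning tool in any of them.
- matching_unit: open aluminium tray 170 x 310 mm with 26 mm walls, fixed; origin at the centre of its underside, y along the 310 mm. In its middle a copper coil on a former, 50 mm across, up to 205 mm high. The two capacitors stand in bays about 90 to 104 mm to either side of the coil along y.
- capacitor_blue: blue air variable capacitor: silver vanes between a blue 78 mm square base plate and a white 66 mm square top plate, fixed on the matching unit in one of its two bays, either bay; origin at the centre of its underside, 8 mm above the table; z up. Only the slotted blue head on top turns (about the vertical, stiff, about 0.04 N m, stays where it is left).
- capacitor_yellow: yellow air variable capacitor: silver vanes between a yellow 78 mm square base plate and a white 66 mm square top plate, fixed on the matching unit in one of its two bays, either bay; origin at the centre of its underside, 8 mm above the table; z up. Only the slotted yellow head on top turns (about the vertical, stiff, about 0.04 N m, stays where it is left).
- slot_blue (a point): centre of the top face of the blue capacitor's head, on its turning axis, 96 mm above the table; turns with the head. The head is a blue disc 30 mm across; its slot runs right across it along this point's x axis, 5.5 mm wide, 9 mm deep, with a dark floor; z up. The white top plate lies 26 mm below this point.
- slot_yellow (a point): centre of the top face of the yellow capacitor's head, on its turning axis, 96 mm above the table; turns with the head. The head is a yellow disc 30 mm across; its slot runs right across it along this point's x axis, 5.5 mm wide, 9 mm deep, with a dark floor; z up. The white top plate lies 26 mm below this point.
- head_blue (a joint): angle of the blue capacitor's head, rad: 0 with the blue-framed meter's red needle in the middle of its green band, whose ends are at 0.125 to either side; positive = counter-clockwise from above. The needle (on the light grey instrument at the table's far side, meters facing up) follows: 0.8 rad for 1 rad of the head, same sense. Starts 0.65 to 1.2 off, on either side; limits 1.6.
- head_yellow (a joint): angle of the yellow capacitor's head, rad: 0 with the yellow-framed meter's red needle in the middle of its green band, whose ends are at 0.125 to either side; positive = counter-clockwise from above. The needle (on the light grey instrument at the table's far side, meters facing up) follows: 0.8 rad for 1 rad of the head, same sense. Starts 0.65 to 1.2 off, on either side; limits 1.6.
- screwdriver: steel screwdriver with red handle 23 mm across, standing in the stand, top 147 mm above the table; origin at its lower end, z up; not to be used
- esd_brush: black brush with pale bristles upward, 17 mm across, standing in the stand, top 152 mm above the table; origin at its lower end, z up; leave alone
- solder_large: solder spool with green flanges, 62 mm across, 66 mm high, standing; origin at the centre of its underside; leave alone
- solder_small: solder spool with green flanges, 54 mm across, 50 mm high, standing; origin at the centre of its underside; leave alone
- flux_bottle: white bottle with red cap, 48 mm across, 125 mm high; origin at the centre of its underside; leave alone
- alcohol_jar: amber jar with black lid, 56 mm across, 85 mm high; origin at the centre of its underside; leave alone
- tip_tin: low round tin with brass wool, 60 mm across, 34 mm high; origin at the centre of its underside; leave alone
- parts_tray: dark component tray 190 x 120 mm, 32 mm high, fixed, on the other side of the matching unit from the tool stand; origin at the centre of its underside
Mind the look-alikes: they are no part of the job. Leave any purple or turquoise look-alike of the tuning_tool alone.

How it is judged:
On the way, in this order (a step that is already met when the one before it is completed fails the run):
1. the tuning tool has been drawn out of the stand (z of tuning_tool in the frame of tool_stand above 0.075 m), for 0.1 s.
2. both needles stand inside their green bands (value of joint head_blue between -0.125 and 0.125 rad and value of joint head_yellow between -0.125 and 0.125 rad), for 0.2 s.
At the end, for the whole second after the job is handed in: Both needles inside their green bands (each head within 0.125 rad of the band's middle); the tuning tool in a hole of the tool stand, upright within 0.1 rad, its blade edge 12 mm (within 5 mm) above the stand's underside, so that its collar rests on the stand, at rest and released (all of step 2 and z of tuning_tool in the frame of tool_stand between 0.007 and 0.017 m and x of tuning_tool in the frame of tool_stand between -0.08 and 0.08 m and y of tuning_tool in the frame of tool_stand between -0.012 and 0.012 m and angle between tuning_tool's own z axis and vertical below 0.1 rad and linear speed of tuning_tool below 0.02 m/s); the robot touches nothing.
It fails at once if the gripper touches a capacitor (contact force between the fingers and capacitor_blue above 1 N or contact force between the fingers and capacitor_yellow above 1 N).
It fails at once if another tool or a bystander is moved by more than 30 mm or tipped over (distance of any of screwdriver, esd_brush, solder_large, solder_small, tip_tin, flux_bottle, alcohol_jar from where it was at the start of the episode above 0.03 m or angle between any of screwdriver, esd_brush, solder_large, solder_small, tip_tin, flux_bottle, alcohol_jar's own z axis and vertical above 0.5 rad).
It also fails if it takes over 69 s, if anything falls off the work surface, if the arm or the gripper's body presses on something with over 40 N, if the wrist force passes 120 N, or if a joint passes its speed limit or range.

## Working session

There is one attempt and no reset: what is moved stays moved. The work goes in short steps, Python scripts to look and compute and a tool call to move; the robot and the scene stay as the last step left them, time stands still between calls to the robot, and variables do not carry over. Pictures are saved under pics/ and viewed, at most 10 in all, crops included, and the job is handed in when it is done.

Besides the shell and the picture viewer there is one more tool, called after ">>>" by a JSON object that holds its "fn" and its "kwargs". play_rows: Moves the arm, as the interface text tells. Its arguments: {"type":"object","properties":{"targets":{"type":"array","items":{"type":"array","items":{"type":"number"}}}},"required":["targets"]}

```bash
mkdir -p pics; cat > h.py <<'E'
from cell import *
import numpy as np, cv2
def ray(cam,u,v,z):
    m=camera_model(cam);R=np.array(m["rotation"]);o=np.array(m["origin"])
    d=R@np.array([(u-m["cx"])/m["fx"],-(v-m["cy"])/m["fy"],-1.0])
    return o+d*(z-o[2])/d[2]
def proj(cam,p):
    m=camera_model(cam);R=np.array(m["rotation"]);o=np.array(m["origin"])
    c=R.T@(np.array(p)-o); return np.array([m["cx"]+m["fx"]*c[0]/-c[2], m["cy"]-m["fy"]*c[1]/-c[2]])
E
python3 - <<'E'
from h import *
for c in("top","scene"):
    p,d=read_camera(c); np.savez(f"pics/{c}0.npz",p=p,d=d)
    cv2.imwrite(f"pics/{c}0.png",cv2.resize(p[:,:,::-1],(800,600),interpolation=cv2.INTER_CUBIC))
    m=camera_model(c);print(c,m)
print(get_state())
E
```

```text
top {'fx': 481.0671615082833, 'fy': 481.0671615082833, 'cx': 247.90455577552703, 'cy': 192.87614645163907, 'origin': array([ 0.36806018, -0.00882205,  1.50123167]), 'rotation': array([-0.01889738,  0.02002934,  0.7169082 , -0.69662353])}
scene {'fx': 421.56489202019935, 'fy': 421.56489202019935, 'cx': 250.49580959186338, 'cy': 198.74891012413067, 'origin': array([0.88988537, 0.61822243, 0.8410201 ]), 'rotation': array([0.10976506, 0.37127105, 0.87841733, 0.28016499])}
{'time_s': 0.1, 'q': array([ 1.19501619e+00,  2.41347198e-01,  3.84279873e-03,  1.33518136e+00,
       -2.20486190e-05,  1.57079832e+00]), 'qvel': array([-0.00063033, -0.00022016,  0.00534896,  0.00022247, -0.00012888,
        0.00103362]), 'tau': array([-6.49386529e-04, -3.73137367e+01,  2.53010148e+01,  1.08227230e-02,
       -7.76899287e-05,  4.76601414e-06]), 'tcp_pos': array([0.1832976 , 0.46458166, 0.23049103]), 'tool_rot': array([ 1.86787399e-01,  9.82399906e-01, -9.30146729e-04, -1.65628591e-04]), 'force': array([ 0.45663907, -0.09700516, -0.16721464]), 'moment': array([-0.03097492,  0.00997343, -0.03107498]), 'finger_force': 0.0, 'width': 0.08522466302844549}
```

View pics/top0.png

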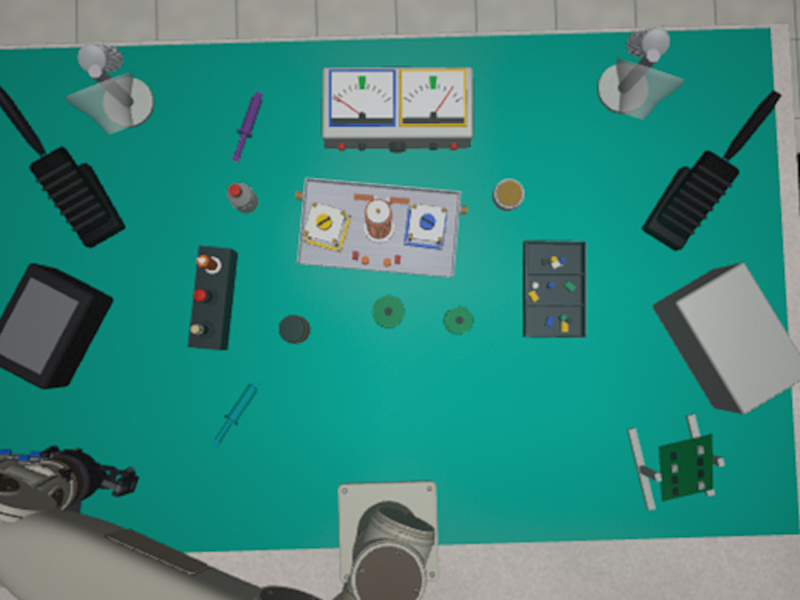

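View pics/scene0.png

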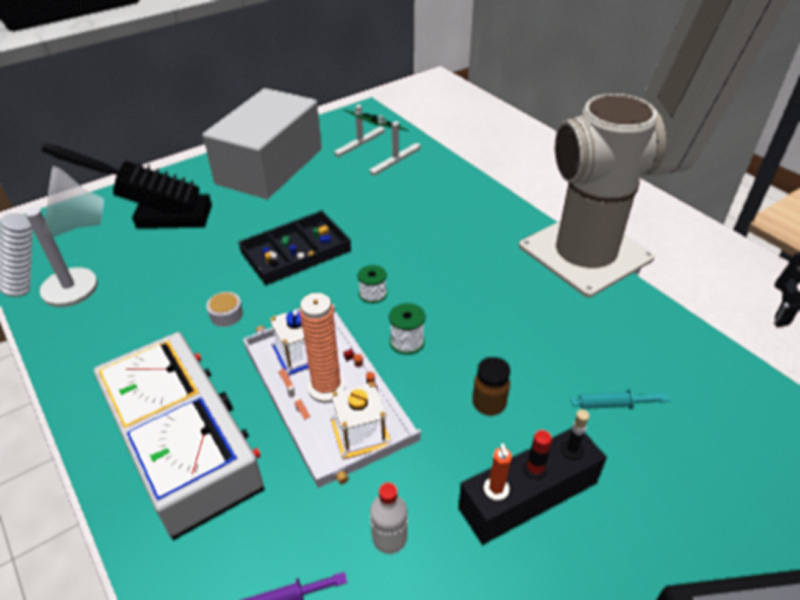

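```bash
cat >> h.py <<'E'
from scipy.spatial.transform import Rotation
_cm=camera_model
def camera_model(n):
    m=dict(_cm(n)); m["rotation"]=Rotation.from_quat(m["rotation"]).as_matrix(); return m
def hsvmask(p,lo,hi):
    return cv2.inRange(cv2.cvtColor(p,cv2.COLOR_RGB2HSV),np.array(lo),np.array(hi))
def blobs(m,amin=6):
    n,l,s,c=cv2.connectedComponentsWithStats(m); return [(tuple(c[i].round(1)),s[i].tolist()) for i in range(1,n) if s[i,4]>=amin]
E
python3 - <<'E'
from h import *
t=np.load("pics/top0.npz")["p"]; s=np.load("pics/scene0.npz")["p"]
def crop(p,u,v,w,h,W,H): return cv2.resize(p[v:v+h,u:u+w,::-1],(W,H),interpolation=cv2.INTER_CUBIC)
a=np.hstack([crop(t,118,150,40,40,400,300),crop(t,205,42,100,44,400,300)])
b=np.hstack([crop(t,190,125,40,30,267,300),crop(t,256,125,40,30,266,300),crop(s,295,275,50,56,267,300)])
cv2.imwrite("pics/c1.png",np.vstack([a,b]))
for n,p in(("top",t),("scene",s)):
    for k,lo,hi in(("orange",(3,130,80),(14,255,255)),("yel",(20,150,100),(34,255,255)),("blue",(105,150,80),(125,255,255)),("red",(0,150,80),(3,255,255))):
        print(n,k,blobs(hsvmask(p,lo,hi),8))
E
```

```text
top orange [((np.float64(232.7), np.float64(126.1)), [227, 125, 12, 3, 24]), ((np.float64(255.0), np.float64(128.0)), [250, 127, 11, 3, 22]), ((np.float64(131.1), np.float64(167.1)), [126, 163, 13, 8, 43]), ((np.float64(233.4), np.float64(166.4)), [232, 165, 4, 4, 13]), ((np.float64(247.4), np.float64(167.4)), [246, 166, 4, 4, 15])]
top yel [((np.float64(271.2), np.float64(74.4)), [256, 45, 42, 36, 124]), ((np.float64(295.1), np.float64(51.4)), [286, 44, 12, 23, 34]), ((np.float64(205.5), np.float64(139.3)), [203, 137, 7, 6, 25]), ((np.float64(208.0), np.float64(143.6)), [204, 141, 8, 6, 32]), ((np.float64(220.2), np.float64(148.3)), [218, 140, 6, 18, 22]), ((np.float64(205.6), np.float64(156.6)), [197, 154, 18, 6, 22]), ((np.float64(353.9), np.float64(165.5)), [353, 164, 3, 4, 8]), ((np.float64(341.0), np.float64(189.2)), [339, 186, 5, 7, 23]), ((np.float64(360.5), np.float64(208.7)), [359, 206, 4, 6, 22])]
top blue [((np.float64(226.0), np.float64(73.9)), [211, 45, 42, 36, 109]), ((np.float64(252.0), np.float64(55.5)), [252, 45, 1, 22, 22]), ((np.float64(274.5), np.float64(139.2)),
[... 1758 characters left out ...]
 np.float64(204.3)), [189, 201, 3, 7, 17]), ((np.float64(178.5), np.float64(228.5)), [176, 223, 6, 12, 12]), ((np.float64(190.8), np.float64(235.8)), [186, 234, 11, 5, 18]), ((np.float64(139.5), np.float64(276.7)), [127, 255, 24, 42, 110]), ((np.float64(95.0), np.float64(306.5)), [93, 302, 5, 10, 10]), ((np.float64(99.6), np.float64(316.1)), [98, 313, 5, 6, 8])]
scene red [((np.float64(222.8), np.float64(225.8)), [221, 224, 5, 4, 12]), ((np.float64(346.6), np.float64(281.8)), [342, 276, 11, 13, 115]), ((np.float64(163.9), np.float64(289.6)), [163, 288, 3, 4, 9]), ((np.float64(342.2), np.float64(300.2)), [339, 298, 8, 5, 19]), ((np.float64(247.9), np.float64(315.3)), [243, 310, 11, 12, 107])]
```

View pics/c1.png

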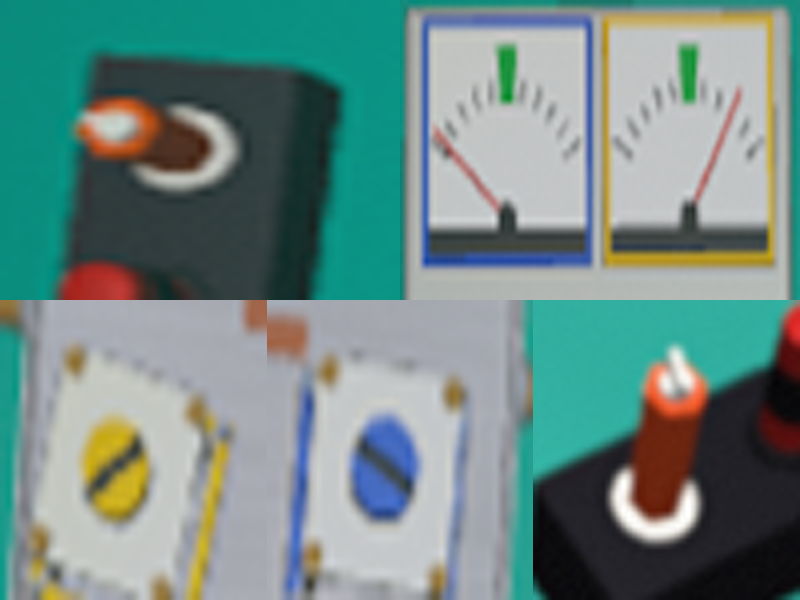

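```bash
cat >> h.py <<'E'
def tri(ut,us):
    A=[];b=[]
    for c,(u,v) in(("top",ut),("scene",us)):
        m=camera_model(c);R=m["rotation"];d=R@np.array([(u-m["cx"])/m["fx"],-(v-m["cy"])/m["fy"],-1.0]);d/=np.linalg.norm(d)
        P=np.eye(3)-np.outer(d,d);A.append(P);b.append(P@m["origin"])
    x=np.linalg.lstsq(np.vstack(A),np.hstack(b),rcond=None)[0]
    return x, np.linalg.norm(np.vstack(A)@x-np.hstack(b))
def up(p,box,k=8):
    u,v,w,h=box; return cv2.resize(p[v:v+h,u:u+w],None,fx=k,fy=k,interpolation=cv2.INTER_CUBIC)
def head(p,cam,box,lo,hi,k=8):
    m=hsvmask(up(p,box,k),lo,hi)
    cs,_=cv2.findContours(m,cv2.RETR_EXTERNAL,cv2.CHAIN_APPROX_NONE); cs=[c for c in cs if cv2.contourArea(c)>60]
    hull=cv2.convexHull(np.vstack(cs)); (cx,cy),ax,an=cv2.fitEllipse(hull)
    M=np.zeros_like(m);cv2.fillConvexPoly(M,hull,255);M=cv2.erode(M,np.ones((7,7)))
    g=cv2.cvtColor(up(p,box,k),cv2.COLOR_RGB2HSV)[:,:,2]; t=0.6*np.median(g[m>0])
    ys,xs=np.where((M>0)&(g<t))
    f=lambda x,y:((x+.5)/k-.5+box[0],(y+.5)/k-.5+box[1])
    c=f(cx,cy)
    d=None
    if len(xs)>20:
        W=np.array([ray(cam,*f(x,y),0.09)[:2] for x,y in zip(xs[::3],ys[::3])]);w=W-W.mean(0)
        e=np.linalg.svd(w,full_matrices=False)[2][0]; d=np.arctan(e[1]/e[0])
    return c,ray(cam,*c,0.096),d,(np.array(ax)/k).round(1)
E
python3 - <<'E'
from h import *
t=np.load("pics/top0.npz")["p"]; s=np.load("pics/scene0.npz")["p"]
Y=((20,130,90),(36,255,255));B=((104,120,70),(125,255,255))
for n,bt,bs,c in(("yel",(200,134,14,16),(220,246,18,16),Y),("blu",(266,134,14,16),(181,196,14,14),B)):
    a=head(t,"top",bt,*c);b=head(s,"scene",bs,*c); print(n,a,b,tri(a[0],b[0]))
O=((2,110,60),(16,255,255))
print("stand img corners z=.07:",[ray("top",u*.64,v*.64,.07).round(3) for u,v in((199,247),(236,250),(226,349),(190,346))])
# meters
m=hsvmask(up(t,(205,42,100,44),6),(0,90,90),(8,255,255))|hsvmask(up(t,(205,42,100,44),6),(172,90,90),(180,255,255))
for (c,st) in blobs(m,60): print(c,st)
a=cv2.resize(t[158:178,120:146,::-1],(400,300),interpolation=cv2.INTER_CUBIC)
b=cv2.resize(s[280:325,305:340,::-1],(400,514),interpolation=cv2.INTER_CUBIC)
a=np.vstack([a,np.zeros((214,400,3),np.uint8)])
cv2.imwrite("pics/c2.png",np.hstack([a,b]))
E
```

```text
yel ((206.83609533309937, 141.52599239349365), array([0.60020311, 0.10426821, 0.096     ]), np.float64(-1.059556228891727), array([9.3, 9.8])) ((228.63734912872314, 254.56369972229004), array([0.60458076, 0.10643265, 0.096     ]), None, array([10.9, 11.9])) (array([0.60191515, 0.10398447, 0.09136855]), np.float64(0.0016231144365489642))
blu ((273.23326301574707, 141.48943042755127), array([ 0.59472619, -0.09104555,  0.096     ]), np.float64(1.0185842758437111), array([9.2, 9.7])) ((187.42125177383423, 203.857590675354), array([ 0.6016496 , -0.08791775,  0.096     ]), np.float64(1.0300353747535922), array([ 9. , 10.5])) (array([ 0.59756684, -0.09252253,  0.08964946]), np.float64(0.0029653178044997228))
stand img corners z=.07: [array([0.561, 0.345, 0.07 ]), array([0.554, 0.274, 0.07 ]), array([0.365, 0.297, 0.07 ]), array([0.373, 0.365, 0.07 ])]
(np.float64(456.9), np.float64(157.0)) [452, 150, 11, 16, 71]
```

View pics/c2.png

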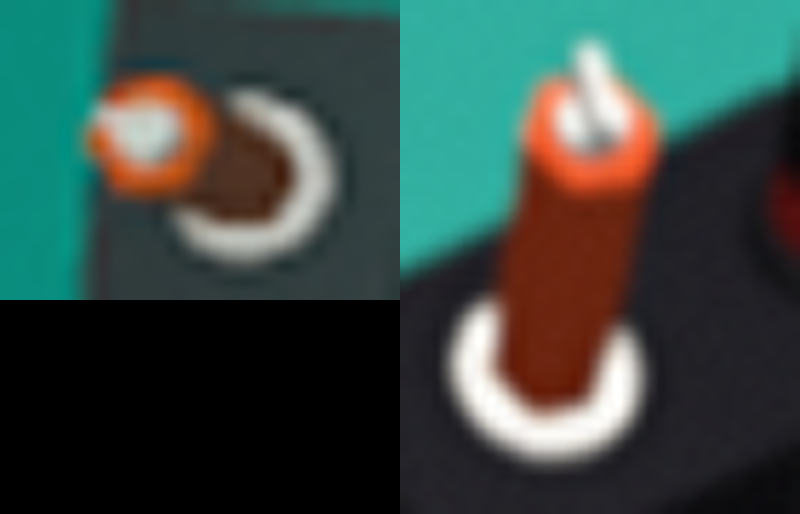

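```bash
cat >> h.py <<'E'
def pose():
    s=get_state();R=Rotation.from_quat(s["tool_rot"]).as_matrix();return np.array(s["tcp_pos"]),R,s
def yaw(): # azimuth of gripper y, deg
    R=pose()[1]; return np.degrees(np.arctan2(R[1,1],R[0,1]))
def go(target,az=None):
    """units of rows needed: turn first (rows of <=1), then shift in turned tool axes"""
    p,R,s=pose(); n=0
    if az is not None:
        d=np.radians(yaw()-az); n=d/.08; R=R@Rotation.from_euler('z',d).as_matrix()
    print("t",round(s["time_s"],2),"tcp",p.round(4),"yaw",yaw().round(2),"q6",round(s["q"][5],2),"F",np.round(s["force"],1),"w",round(s["width"],4),"| turn units",np.round(n,2),"shift units after turn",(R.T@(np.array(target)-p)/.025).round(2))
E
python3 - <<'E'
from h import *
u,v=129.25,166.4; us,vs=321.6,291.4
print("hex top",ray("top",u,v,.149),ray("scene",us,vs,.149),tri((u,v),(us,vs)))
print("collar",ray("top",135.4,169.2,.074), "scene collar",ray("scene",305+(547-400)/11.43-.5,280+375/11.43-.5,.074))
# blade/handle in scene: projected blade top ends relative to axis for yaw guesses, in crop px
c=ray("scene",us,vs,.149)
for a in(10,25,40,55,70):
    e=np.array([np.cos(np.radians(a)),np.sin(np.radians(a)),0])*.0075
    f=lambda p,o,k:((proj(o[0],p)+.5-np.array(o[1]))*k+np.array(o[2])).round(0)
    ct=ray("top",u,v,.149)
    print(a,[f(c+[0,0,.013]+s*e,("scene",(305,280)),11.43)+[400,0] if 0 else f(c+[0,0,.013]+s*e,("scene",(305,280),(400,0)),11.43) for s in(1,-1)],[f(ct+[0,0,.013]+s*e,("top",(120,158),(0,0)),15.2) for s in(1,-1)])
go([.52,.31,.25],40)
E
```

```text
hex top [0.52698154 0.32063626 0.149     ] [0.52865367 0.32093287 0.149     ] (array([0.52751046, 0.32063552, 0.14754659]), np.float64(0.0007103874521646283))
collar [0.52689299 0.32072761 0.074     ] scene collar [0.52979071 0.32086414 0.074     ]
10 [array([575., 120.]), array([632.,  64.])] [array([123.,  88.]), array([139., 167.])]
25 [array([585., 126.]), array([621.,  58.])] [array([113.,  91.]), array([149., 164.])]
40 [array([597., 130.]), array([610.,  55.])] [array([104.,  97.]), array([158., 158.])]
55 [array([609., 131.]), array([598.,  54.])] [array([ 97., 105.]), array([165., 150.])]
70 [array([621., 129.]), array([587.,  55.])] [array([ 92., 115.]), array([169., 140.])]
t 0.1 tcp [0.1833 0.4646 0.2305] yaw 68.47 q6 1.57 F [ 0.5 -0.1 -0.2] w 0.0852 | turn units 6.21 shift units after turn [-13.39   6.34  -0.78]
```

```bash
python3 -c "
from h import *
go([.527,.3205,.22],62)"
```

```text
t 0.1 tcp [0.1833 0.4646 0.2305] yaw 68.47 q6 1.57 F [ 0.5 -0.1 -0.2] w 0.0852 | turn units 1.41 shift units after turn [-14.84   1.37   0.42]
```

>>> {"fn": "play_rows", "kwargs": {"targets": [[1,0,0,0,0.7],[1,0,0,0,0.7],[1,-1,0,0,0],[1,-1,0,0,0],[1,-1,0.3,0,0],[1,-1,0.3,0,0],[1,-1,0.3,0,0],[1,-1,0.4,0,0]]}}

```text
time_s: 0.9
tcp_pos: [0.3319, 0.4228, 0.2308]
tool_rot: [0.241, 0.97, -0.001, -0.0]
force: [0.1, -0.2, -0.2]
width: 0.0854
finger_force: 0.0
```

>>> {"fn": "play_rows", "kwargs": {"targets": [[1,-1,0,0,0],[1,-1,0,0,0],[1,-1,0,0,0],[1,-1,0,0,0],[1,-1,0,0,0],[1,-1,0,0,0],[1,-1,0,0,0],[1,-1,0,0,0]]}}

```text
time_s: 1.7
tcp_pos: [0.5085, 0.329, 0.2306]
tool_rot: [0.242, 0.97, -0.0, -0.0]
force: [0.1, 0.5, -0.6]
width: 0.0855
finger_force: 0.0
```

```bash
python3 -c "
from h import *
go([.527,.3205,.098],62)"
```

```text
t 1.7 tcp [0.5085 0.329  0.2306] yaw 62.05 q6 1.06 F [ 0.1  0.5 -0.6] w 0.0855 | turn units 0.01 shift units after turn [-0.82  0.05  5.3 ]
```

>>> {"fn": "play_rows", "kwargs": {"targets": [[1,-0.8,0,0,0],[1,0,0,0,0],[1,0,0,1,0],[1,0,0,1,0],[1,0,0,1,0],[1,0,0,1,0],[1,0,0,1,0],[1,0,0,0.3,0]]}}

```text
time_s: 2.5
tcp_pos: [0.5227, 0.3196, 0.0953]
tool_rot: [0.241, 0.971, -0.002, -0.003]
force: [0.0, 0.5, -0.5]
width: 0.0852
finger_force: 0.0
```

```bash
python3 - <<'E'
from h import *
go([.527,.3205,.098],62)
s=read_camera("scene")[0]
cv2.imwrite("pics/g1.png",cv2.resize(s[240:350,270:380,::-1],(600,600),interpolation=cv2.INTER_CUBIC))
E
```

```text
t 2.5 tcp [0.5227 0.3196 0.0953] yaw 62.1 q6 1.04 F [ 0.   0.5 -0.5] w 0.0852 | turn units 0.02 shift units after turn [-0.14  0.11 -0.11]
```

View pics/g1.png

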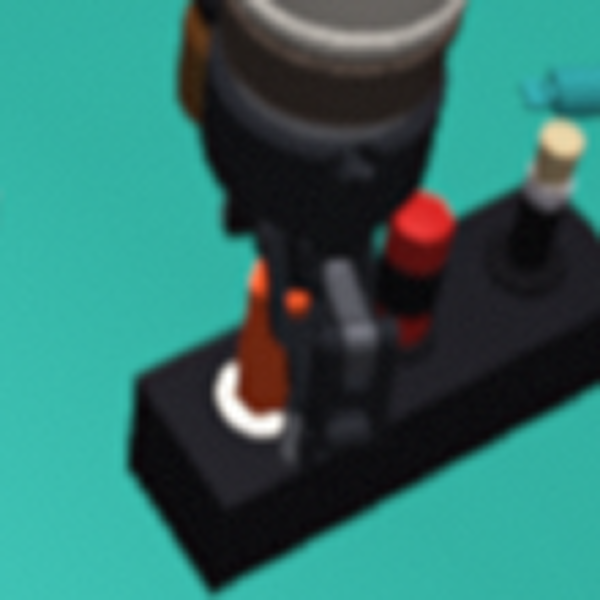

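>>> {"fn": "play_rows", "kwargs": {"targets": [[1,-0.15,0.1,-0.1,0],[0,0,0,0,0],[0,0,0,0,0],[0,0,0,0,0],[0,0,0,0,0],[0,0,0,0,0],[0,0,0,0,0],[0,0,0,0,0]]}}

```text
time_s: 3.35
tcp_pos: [0.53, 0.3208, 0.1015]
tool_rot: [0.242, 0.97, -0.0, 0.0]
force: [-1.3, 0.1, 1.2]
width: 0.0196
finger_force: 58.9
```

>>> {"fn": "play_rows", "kwargs": {"targets": [[0,0,0,0,0],[0,0,0,-0.4,0],[0,0,0,-1,0],[0,0,0,-1,0],[0,0,0,-1,0],[0,0,0,-1,0],[0,0,0,-1,0],[0,0,0,-1,0]]}}

```text
time_s: 4.15
tcp_pos: [0.5299, 0.3208, 0.2629]
tool_rot: [0.241, 0.97, 0.0, 0.0]
force: [0.2, -0.4, -0.2]
width: 0.0188
finger_force: 58.8
```

```bash
python3 - <<'E'
from h import *
go([.56,.2,.28])
s=read_camera("scene")[0]
cv2.imwrite("pics/g2.png",cv2.resize(s[200:350,250:400,::-1],(600,600),interpolation=cv2.INTER_CUBIC))
E
```

```text
t 4.15 tcp [0.5299 0.3208 0.2629] yaw 62.05 q6 1.03 F [ 0.2 -0.4 -0.2] w 0.0188 | turn units 0 shift units after turn [-3.33 -3.71 -0.69]
```

View pics/g2.png

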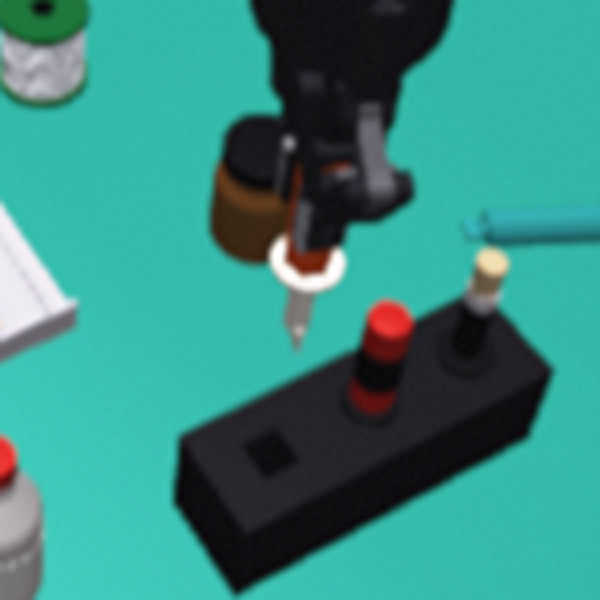

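```bash
python3 - <<'E'
from h import *
go([.602,.105,.215],119.3)
E
```

```text
t 4.2 tcp [0.5315 0.3218 0.268 ] yaw 62.05 q6 1.03 F [0.8 1.  3. ] w 0.0188 | turn units -12.49 shift units after turn [ 1.8  -8.94  2.1 ]
```

>>> {"fn": "play_rows", "kwargs": {"targets": [[0,0,0,0,-1],[0,0,0,0,-1],[0,0,0,0,-1],[0,0,0,0,-1],[0,0,0,0,-1],[0,0,0,0,-1],[0,0,0,0,-1],[0,0,0,0,-1]]}}

```text
time_s: 5.0
tcp_pos: [0.53, 0.3208, 0.2614]
tool_rot: [-0.078, 0.997, 0.0, 0.0]
force: [-0.5, 0.0, -1.1]
width: 0.0189
finger_force: 58.6
```

>>> {"fn": "play_rows", "kwargs": {"targets": [[0,0,0,0,-1],[0,0,0,0,-1],[0,0,0,0,-1],[0,0,0,0,-1],[0,0,0,0,-0.5],[0,0.6,-1,0,0],[0,0.6,-1,0,0],[0,0.6,-1,0,0]]}}

```text
time_s: 5.8
tcp_pos: [0.5274, 0.2327, 0.2613]
tool_rot: [-0.254, 0.967, -0.0, 0.0]
force: [0.3, -0.1, -1.0]
width: 0.019
finger_force: 58.7
```

>>> {"fn": "play_rows", "kwargs": {"targets": [[0,0,-1,0,0],[0,0,-1,0,0],[0,0,-1,0,0],[0,0,-1,0,0],[0,0,-1,0.6,0],[0,0,-0.9,0.6,0],[0,0,0,0.6,0],[0,0,0,0,0]]}}

```text
time_s: 6.6
tcp_pos: [0.5986, 0.1038, 0.2138]
tool_rot: [-0.253, 0.968, 0.0, -0.003]
force: [-0.6, 0.3, -0.9]
width: 0.019
finger_force: 58.7
```

```bash
python3 - <<'E'
from h import *
go([.602,.105,.2],119.3)
for i in range(2): s=read_camera("scene")[0]
print(proj("scene",[.602,.105,.11]))
np.save("pics/s3.npy",s)
cv2.imwrite("pics/y1.png",cv2.resize(s[215:275,195:275,::-1],(800,600),interpolation=cv2.INTER_CUBIC))
E
```

```text
t 6.6 tcp [0.5986 0.1038 0.2138] yaw 119.26 q6 -0.34 F [-0.6  0.3 -0.9] w 0.019 | turn units -0.01 shift units after turn [-0.14 -0.02  0.55]
[228.93999894 249.66308231]
```

View pics/y1.png

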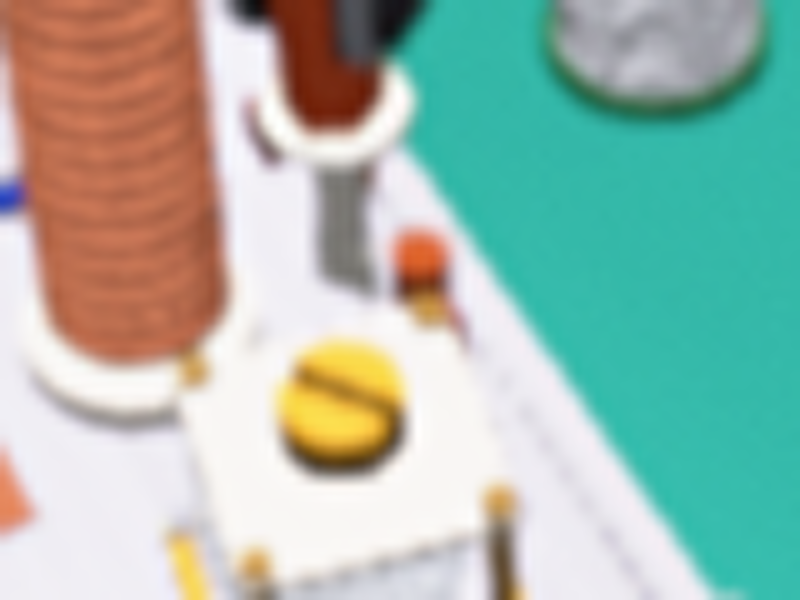

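```bash
python3 - <<'E'
from h import *
s=np.load("pics/s3.npy")
for vmin in(130,170,200,220):
    print(vmin,head(s,"scene",(220,246,18,16),(20,110,vmin),(36,255,255)))
b=ray("scene",229.3,242.9,.1243); print(b, "tcp-based",pose()[0])
for c in((229.1,253.5),): print(ray("scene",*c,.096))
E
```

```text
130 ((228.6526746749878, 254.50373935699463), array([0.60446171, 0.1063114 , 0.096     ]), None, array([11.1, 12.2]))
170 ((228.62637519836426, 254.35302543640137), array([0.6042797 , 0.10592216, 0.096     ]), None, array([10.7, 12.2]))
200 ((228.58394145965576, 254.1579942703247), array([0.60405922, 0.10540716, 0.096     ]), None, array([10.3, 12.2]))
220 ((228.55629348754883, 254.0181474685669), array([0.60389598, 0.10504123, 0.096     ]), None, array([ 9.9, 12.2]))
[0.59671472 0.09963349 0.1243    ] tcp-based [0.59963649 0.10495108 0.21640998]
[0.60211822 0.10452568 0.096     ]
```

```bash
python3 - <<'E'
from h import *
s=np.load("pics/s3.npy")
# collar: white blob in crop above cap
k=8;box=(218,217,22,20); U=up(s,box,k); h=cv2.cvtColor(U,cv2.COLOR_RGB2HSV)
print("pad/collar guess",ray("scene",195+33.4-.5,215+11.2-.5,.1843), "blade",ray("scene",229.3,242.9,.1243))
t=read_camera("top")[0]
cv2.imwrite("pics/y2.png",np.hstack([cv2.resize(t[120:165,180:240,::-1],(400,300),interpolation=cv2.INTER_CUBIC),cv2.resize(s[200:248,205:253,::-1],(400,300),interpolation=cv2.INTER_CUBIC)]))
E
```

```text
pad/collar guess [0.598366   0.10235835 0.1843    ] blade [0.59671472 0.09963349 0.1243    ]
```

View pics/y2.png

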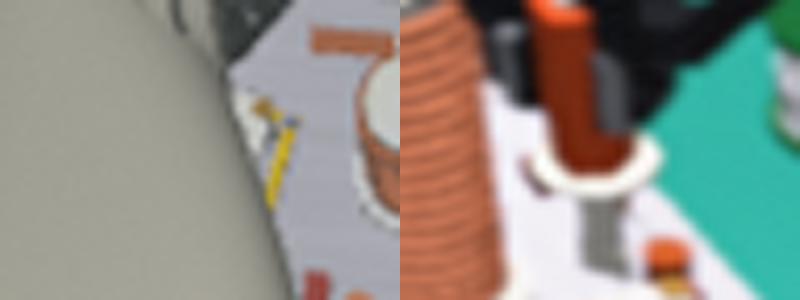

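>>> {"fn": "play_rows", "kwargs": {"targets": [[0,-0.25,0.04,0,0],[0,0,0,0.4,0],[0,0,0,0.4,0],[0,0,0,0,0]]}}

```text
time_s: 7.15
tcp_pos: [0.6035, 0.1088, 0.1939]
tool_rot: [-0.254, 0.967, 0.0, -0.002]
force: [0.3, -0.9, -0.4]
width: 0.0193
finger_force: 58.7
```

```bash
python3 - <<'E'
from h import *
s=read_camera("scene")[0]
go([.602,.105,.2],119.3)
np.save("pics/s4.npy",s)
cv2.imwrite("pics/y3.png",cv2.resize(s[230:266,208:256,::-1],(800,600),interpolation=cv2.INTER_CUBIC))
E
```

```text
t 7.2 tcp [0.6038 0.1088 0.1947] yaw 119.36 q6 -0.33 F [-0.3 -1.5 -0.8] w 0.0191 | turn units 0.01 shift units after turn [ 0.14 -0.1  -0.21]
```

View pics/y3.png

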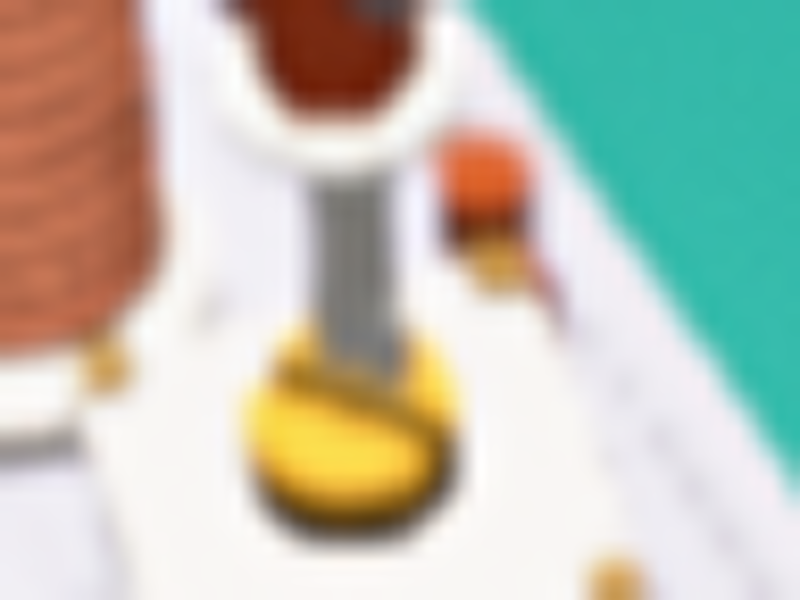

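```bash
python3 - <<'E'
from h import *
b=ray("scene",229.2,251.9,.105);c=ray("scene",229.0,253.6,.096);print(b,c,c-b)
R=pose()[1];print((R.T@(c-b))/.025)
E
```

```text
[0.60298586 0.10711143 0.105     ] [0.60245267 0.10463169 0.096     ] [-0.00053319 -0.00247974 -0.009     ]
[ 0.06614728 -0.07634172  0.36012489]
```

>>> {"fn": "play_rows", "kwargs": {"targets": [[0,0.06,-0.07,0,0],[0,0,0,0.2,0],[0,0,0,0.15,0],[0,0,0,0,0]]}}

```text
time_s: 7.6
tcp_pos: [0.604, 0.1063, 0.1868]
tool_rot: [-0.253, 0.967, 0.0, -0.001]
force: [0.1, -0.1, -0.5]
width: 0.0192
finger_force: 58.7
```

>>> {"fn": "play_rows", "kwargs": {"targets": [[0,0,0,0.1,0],[0,0,0,0,0]]}}

```text
time_s: 7.8
tcp_pos: [0.6042, 0.1065, 0.1847]
tool_rot: [-0.253, 0.967, 0.0, -0.0]
force: [-0.1, 0.1, -0.5]
width: 0.0192
finger_force: 58.7
```

>>> {"fn": "play_rows", "kwargs": {"targets": [[0,0,0,0.1,0],[0,0,0,0,0]]}}

```text
time_s: 8.0
tcp_pos: [0.6043, 0.1065, 0.1822]
tool_rot: [-0.253, 0.967, 0.0, -0.0]
force: [-0.4, 0.7, -0.7]
width: 0.0189
finger_force: 58.7
```

>>> {"fn": "play_rows", "kwargs": {"targets": [[0,0,0,0.1,0],[0,0,0,0,0]]}}

```text
time_s: 8.2
tcp_pos: [0.6042, 0.1065, 0.1796]
tool_rot: [-0.253, 0.967, 0.0, -0.0]
force: [0.7, 0.6, -1.1]
width: 0.0192
finger_force: 58.7
```

>>> {"fn": "play_rows", "kwargs": {"targets": [[0,0,0,0.08,0],[0,0,0,0,0]]}}

```text
time_s: 8.4
tcp_pos: [0.6042, 0.1065, 0.1777]
tool_rot: [-0.253, 0.967, 0.0, -0.0]
force: [0.5, 0.1, -1.1]
width: 0.019
finger_force: 58.7
```

```bash
cat >> h.py <<'E'
def needles(tag=None):
    t=read_camera("top")[0]; box=(205,42,100,44);k=8;U=up(t,box,k)
    r=U.astype(int); red=((r[:,:,0]-np.maximum(r[:,:,1],r[:,:,2]))>28).astype(np.uint8)
    g=((r[:,:,1]-np.maximum(r[:,:,0],r[:,:,2]))>40).astype(np.uint8)
    out=[]
    for lo,hi,piv in((4,48,(505,215)),(50,94,(690,213))):
        pv=np.array([(piv[0]-400)/4*k, piv[1]/300*44*k])
        a=[]
        for m in(g,red):
            ys,xs=np.where(m); sel=(xs>lo*k)&(xs<hi*k)&(ys<pv[1]-3*k); xs,ys=xs[sel],ys[sel]
            a.append((np.arctan2(-(xs.mean()-pv[0]),-(ys.mean()-pv[1])) if len(xs) else np.nan,len(xs)))
        out.append(a)
    for n,a in zip(("blue","yellow"),out): print(n,"green",np.round(a[0][0],3),a[0][1],"needle",np.round(a[1][0],3),a[1][1],"head est",np.round((a[1][0]-a[0][0])/.8,3))
    return t
E
python3 - <<'E'
from h import *
go([.602,.105,.2],119.3); needles()
E
```

```text
t 8.4 tcp [0.6042 0.1065 0.1777] yaw 119.35 q6 -0.34 F [ 0.5  0.1 -1.1] w 0.019 | turn units 0.01 shift units after turn [ 0.11 -0.01 -0.89]
blue green -0.022 2134 needle 0.96 1580 head est 1.227
yellow green 0.019 2084 needle 0.195 3290 head est 0.22
```

>>> {"fn": "play_rows", "kwargs": {"targets": [[0,0,0,0,-0.6],[0,0,0,0,-0.6],[0,0,0,0,-0.6],[0,0,0,0,-0.6],[0,0,0,0,-0.6],[0,0,0,0,-0.6],[0,0,0,0,-0.4],[0,0,0,0,0]]}}

```text
time_s: 9.25
tcp_pos: [0.6038, 0.1064, 0.178]
tool_rot: [-0.404, 0.915, 0.0, -0.001]
force: [-1.3, -2.0, 1.6]
width: 0.0193
finger_force: 58.8
```

```bash
sed -i 's/red=((r.*$/red=((r[:,:,0]-r[:,:,1]>28)\&(abs(r[:,:,1]-r[:,:,2])<25)).astype(np.uint8)/; s/(50,94,(690,213))/(52,92,(690,213))/' h.py
python3 - <<'E'
from h import *
go([.602,.105,.2],119.3); needles()
E
```

```text
t 9.25 tcp [0.6038 0.1064 0.178 ] yaw 137.67 q6 -0.66 F [-1.3 -2.   1.6] w 0.0193 | turn units 4.01 shift units after turn [ 0.09 -0.01 -0.88]
blue green -0.022 2145 needle 0.959 1579 head est 1.227
yellow green 0.019 2076 needle -0.591 1796 head est -0.762
```

>>> {"fn": "play_rows", "kwargs": {"targets": [[0,0,0,0,-0.6],[0,0,0,0,-0.6],[0,0,0,0,-0.6],[0,0,0,0,-0.6],[0,0,0,0,0]]}}

```text
time_s: 9.8
tcp_pos: [0.6037, 0.1065, 0.178]
tool_rot: [-0.49, 0.872, 0.0, -0.001]
force: [-3.1, -0.4, 1.8]
width: 0.019
finger_force: 58.9
```

```bash
python3 - <<'E'
from h import *
go([.602,.105,.2],119.3); needles()
E
```

```text
t 9.8 tcp [0.6037 0.1065 0.178 ] yaw 148.64 q6 -0.85 F [-3.1 -0.4  1.8] w 0.019 | turn units 6.4 shift units after turn [ 0.09 -0.02 -0.88]
blue green -0.022 2140 needle 0.96 1587 head est 1.228
yellow green 0.019 2081 needle -0.429 1736 head est -0.559
```

>>> {"fn": "play_rows", "kwargs": {"targets": [[0,0,0,0,-0.9],[0,0,0,0,-0.9],[0,0,0,0,-0.9],[0,0,0,0,-0.9],[0,0,0,0,-0.9],[0,0,0,0,-0.9],[0,0,0,0,-0.9],[0,0,0,0,-0.2]]}}

```text
time_s: 10.65
tcp_pos: [0.6033, 0.1067, 0.1779]
tool_rot: [-0.698, 0.717, 0.001, -0.001]
force: [-4.3, 0.8, 0.5]
width: 0.0193
finger_force: 59.1
```

>>> {"fn": "play_rows", "kwargs": {"targets": [[0,0,0,0,0]]}}

```text
time_s: 10.75
tcp_pos: [0.6037, 0.1065, 0.1778]
tool_rot: [-0.697, 0.717, 0.0, -0.001]
force: [-3.0, 0.5, 1.2]
width: 0.0193
finger_force: 59.0
```

```bash
python3 - <<'E'
from h import *
go([.602,.105,.2],119.3); needles()
E
```

```text
t 10.75 tcp [0.6037 0.1065 0.1778] yaw 178.39 q6 -1.37 F [-3.   0.5  1.2] w 0.0193 | turn units 12.89 shift units after turn [ 0.09 -0.02 -0.89]
blue green -0.022 2151 needle 0.96 1576 head est 1.227
yellow green 0.024 1581 needle 0.018 1517 head est -0.007
```

>>> {"fn": "play_rows", "kwargs": {"targets": [[0,0,0,0,1],[0,0,0,0,1],[0,0,0,0,1],[0,0,0,-0.3,0],[0,0,0,-0.6,0],[0,0,0,-1,0],[0,0,0,-1,0],[0,0,0,-1,0]]}}

```text
time_s: 11.6
tcp_pos: [0.6054, 0.1065, 0.2774]
tool_rot: [-0.607, 0.795, -0.001, 0.001]
force: [0.1, -0.6, -0.4]
width: 0.0193
finger_force: 58.8
```

>>> {"fn": "play_rows", "kwargs": {"targets": [[0,0,0,-1,1],[0,0,0,-1,1],[0,0,0,-0.5,1],[0,0,0,0,1],[0,0,0,0,1],[0,0,0,0,1],[0,0,0,0,1],[0,0,0,0,1]]}}

```text
time_s: 12.4
tcp_pos: [0.6054, 0.1065, 0.339]
tool_rot: [-0.325, 0.946, -0.0, 0.002]
force: [0.3, 0.2, -0.0]
width: 0.0193
finger_force: 58.8
```

>>> {"fn": "play_rows", "kwargs": {"targets": [[0,0,0,0,1],[0,0,0,0,1],[0,0,0,0,1],[0,0,0,0,1],[0,0,0,0,1],[0,0,0,0,1],[0,0,0,0,1],[0,0,0,0,1]]}}

```text
time_s: 13.2
tcp_pos: [0.6054, 0.1065, 0.339]
tool_rot: [-0.011, 1.0, 0.0, 0.002]
force: [-0.4, 0.6, -0.9]
width: 0.0191
finger_force: 58.8
```

```bash
python3 - <<'E'
from h import *
go([.600,-.088,.315],58.5); needles()
E
```

```text
t 13.2 tcp [0.6054 0.1065 0.339 ] yaw 91.25 q6 0.15 F [-0.4  0.6 -0.9] w 0.0191 | turn units 7.15 shift units after turn [-3.88 -6.75  0.96]
blue green -0.022 2135 needle 0.96 1584 head est 1.228
yellow green 0.024 1554 needle 0.017 1525 head est -0.008
```

>>> {"fn": "play_rows", "kwargs": {"targets": [[0,0,0,0,1],[0,0,0,0,1],[0,0,0,0,1],[0,0,0,0,1],[0,0,0,0,1],[0,0,0,0,1],[0,0,0,0,1],[0,-0.5,-0.9,0,0.15]]}}

```text
time_s: 14.05
tcp_pos: [0.6045, 0.083, 0.3384]
tool_rot: [0.268, 0.963, 0.001, 0.001]
force: [0.3, -0.9, -0.2]
width: 0.019
finger_force: 58.8
```

>>> {"fn": "play_rows", "kwargs": {"targets": [[0,-0.5,-0.9,0,0],[0,-0.5,-0.9,0,0],[0,-0.5,-0.9,0,0],[0,-0.5,-0.9,0,0],[0,-0.5,-0.9,0,0],[0,-0.5,-0.9,0,0],[0,-0.4,-0.45,0,0],[0,0,0,0,0]]}}

```text
time_s: 14.85
tcp_pos: [0.6007, -0.0902, 0.3382]
tool_rot: [0.271, 0.962, -0.0, 0.001]
force: [0.1, 0.9, -1.3]
width: 0.019
finger_force: 58.8
```

>>> {"fn": "play_rows", "kwargs": {"targets": [[0,0,0,1,0],[0,0,0,1,0],[0,0,0,1,0],[0,0,0,1,0],[0,0,0,1,0],[0,0,0,0,0],[0,0,0,0,0]]}}

```text
time_s: 15.55
tcp_pos: [0.6002, -0.0873, 0.2133]
tool_rot: [0.27, 0.963, 0.0, -0.0]
force: [-0.1, -0.4, 0.3]
width: 0.0192
finger_force: 58.8
```

```bash
python3 - <<'E'
from h import *
go([.600,-.088,.194],58.5)
s=read_camera("scene")[0];np.save("pics/s5.npy",s)
box=(180,190,18,22)
sub=s[190:212,178:200].astype(int)
for k in range(22): print(190+k," ".join("%3d,%3d,%3d"%tuple(x) for x in sub[k,3:17]))
E
```

```text
t 15.55 tcp [ 0.6002 -0.0873  0.2133] yaw 58.71 q6 0.4 F [-0.1 -0.4  0.3] w 0.0192 | turn units 0.05 shift units after turn [-0.01 -0.03  0.77]
190  49,179,163  50,179,164  69,164,151 104,134,127 121,117,115 121,115,111 117,113,110 100,126,118  68,156,144  50,175,160  46,178,161  48,177,161  81,184,170 153,207,194
191  49,178,164  49,178,164  64,167,154  98,141,133 117,120,116 122,115,113 119,113,110 101,124,117  69,153,140  48,173,157  46,177,161  71,181,166 137,201,188 212,230,221
192  50,178,164  49,178,163  58,170,157  85,148,138 114,127,123 129,124,120 127,124,120 102,132,124  68,156,143  46,173,158  50,177,160 112,191,177 200,224,215 243,239,235
193  49,178,163  49,179,163  53,174,160  72,159,147 106,143,136 134,137,132 131,137,132  97,149,139  61,167,152  45,176,159  59,179,164 148,203,192 237,236,233 249,243,240
194  50,179,163  49,178,163  48,176,161  58,170,157  87,158,147 119,141,135 119,139,132  80,158,146  51,175,160  43,177,161  65,179,164 163,206,195 245,240,236 250,244,242
195  50,179,163  50,179,163  48,179,163  51,178,162  70,170,157  95,144,135  97,136,127  70,164,
[... 2127 characters left out ...]
 170, 96, 67
208 248,244,241 245,240,235 194,186,181 100, 96,106  35, 38, 77  13, 22, 72   6, 12, 45   4,  5, 23   7, 14, 45  13, 21, 64  36, 37, 68  89, 64, 70 141, 85, 69 164, 94, 66
209 247,244,241 247,244,239 236,228,220 178,170,163 113,108,108  67, 65, 74  47, 45, 50  39, 37, 37  45, 43, 47  69, 67, 74 110,105,105 150,135,127 168,125,110 173,106, 81
210 247,244,241 248,245,242 246,243,239 237,229,222 203,194,187 168,160,154 147,141,134 142,135,129 148,141,135 168,161,155 202,194,187 222,210,201 208,176,162 187,125,100
211 246,243,240 247,244,240 247,244,241 247,243,240 243,239,235 239,232,225 234,226,219 234,225,218 235,228,220 239,233,227 244,241,237 244,241,235 229,202,189 196,137,113
```

```bash
python3 - <<'E'
from h import *
e=np.array([np.cos(np.radians(58.7)),np.sin(np.radians(58.7)),0])*.0075
p=pose()[0]
for uv in((186.7,196.3),(186.8,197.)): print("mid",ray("scene",*uv,p[2]-.0895)-e)
for uv in((187.9,202.8),(188,203)):
    c=ray("scene",*uv,.096);print("slot",c)
d=(c-(ray("scene",186.75,196.6,p[2]-.0895)-e));print(d,pose()[1].T@d/.025)
E
```

```text
mid [ 0.59767501 -0.09095368  0.12493732]
mid [ 0.59867072 -0.08864063  0.12493732]
slot [ 0.59885224 -0.09051022  0.096     ]
slot [ 0.59899411 -0.08973811  0.096     ]
[ 0.00090615  0.00021301 -0.02893732] [-0.02454046  0.024974    1.15756217]
```

>>> {"fn": "play_rows", "kwargs": {"targets": [[0,-0.02,0,0.35,0],[0,0,0,0.35,0],[0,0,0,0.1,0],[0,0,0,0,0]]}}

```text
time_s: 16.0
tcp_pos: [0.6, -0.0886, 0.1923]
tool_rot: [0.271, 0.963, -0.0, -0.001]
force: [0.1, 1.1, 0.1]
width: 0.0191
finger_force: 58.8
```

```bash
python3 - <<'E'
from h import *
go([.600,-.088,.194],58.5)
s=read_camera("scene")[0]
a=cv2.resize(s[186:216,168:208,::-1],(800,600),interpolation=cv2.INTER_CUBIC)
cv2.imwrite("pics/b1.png",a)
E
```

```text
t 16.0 tcp [ 0.6    -0.0886  0.1923] yaw 58.61 q6 0.4 F [0.1 1.1 0.1] w 0.0191 | turn units 0.02 shift units after turn [ 0.01  0.02 -0.07]
```

View pics/b1.png

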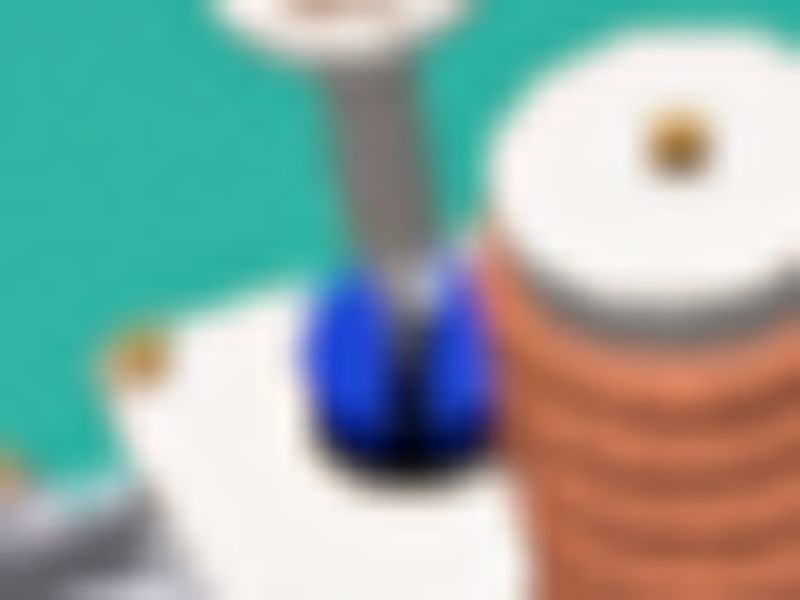

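>>> {"fn": "play_rows", "kwargs": {"targets": [[0,0,0,0.15,0],[0,0,0,0.15,0],[0,0,0,0,0]]}}

```text
time_s: 16.35
tcp_pos: [0.6001, -0.0886, 0.1849]
tool_rot: [0.271, 0.963, -0.0, -0.001]
force: [0.0, 0.7, -0.9]
width: 0.0193
finger_force: 58.8
```

>>> {"fn": "play_rows", "kwargs": {"targets": [[0,0,0,0.1,0],[0,0,0,0,0]]}}

```text
time_s: 16.55
tcp_pos: [0.6003, -0.0886, 0.1827]
tool_rot: [0.27, 0.963, -0.0, -0.0]
force: [0.5, 0.2, -0.3]
width: 0.0191
finger_force: 58.8
```

>>> {"fn": "play_rows", "kwargs": {"targets": [[0,0,0,0.1,0],[0,0,0,0,0]]}}

```text
time_s: 16.75
tcp_pos: [0.6003, -0.0885, 0.1802]
tool_rot: [0.27, 0.963, -0.0, -0.0]
force: [-0.7, -1.0, -0.7]
width: 0.0192
finger_force: 58.8
```

>>> {"fn": "play_rows", "kwargs": {"targets": [[0,0,0,0.08,0],[0,0,0,0,0]]}}

```text
time_s: 16.95
tcp_pos: [0.6003, -0.0886, 0.1782]
tool_rot: [0.271, 0.963, -0.0, -0.0]
force: [-0.2, -0.6, -1.7]
width: 0.0195
finger_force: 58.8
```

>>> {"fn": "play_rows", "kwargs": {"targets": [[0,0,0,0,0.8],[0,0,0,0,0.8],[0,0,0,0,0.8],[0,0,0,0,0.8],[0,0,0,0,0.8],[0,0,0,0,0.8],[0,0,0,0,0.8],[0,0,0,0,0.8]]}}

```text
time_s: 17.75
tcp_pos: [0.6008, -0.0894, 0.1786]
tool_rot: [0.507, 0.862, -0.001, 0.001]
force: [1.7, -2.2, -1.6]
width: 0.0194
finger_force: 58.7
```

```bash
python3 - <<'E'
from h import *
go([.600,-.088,.194],58.5); needles()
E
```

```text
t 17.75 tcp [ 0.6008 -0.0894  0.1786] yaw 29.11 q6 0.92 F [ 1.7 -2.2 -1.6] w 0.0194 | turn units -6.41 shift units after turn [ 0.06  0.03 -0.62]
blue green -0.022 2157 needle 0.793 1527 head est 1.019
yellow green 0.024 1565 needle 0.019 1541 head est -0.006
```

1.02 rad remaining ≈ 12.7 units.

>>> {"fn": "play_rows", "kwargs": {"targets": [[0,0,0,0,0.9],[0,0,0,0,0.9],[0,0,0,0,0.9],[0,0,0,0,0.9],[0,0,0,0,0.9],[0,0,0,0,0.9],[0,0,0,0,0.9],[0,0,0,0,0.9]]}}

```text
time_s: 18.6
tcp_pos: [0.6009, -0.0911, 0.1787]
tool_rot: [0.731, 0.683, -0.001, 0.002]
force: [0.3, -5.4, -2.3]
width: 0.0194
finger_force: 58.7
```

>>> {"fn": "play_rows", "kwargs": {"targets": [[0,0,0,0,0.9],[0,0,0,0,0.9],[0,0,0,0,0.9],[0,0,0,0,0.9],[0,0,0,0,0.9],[0,0,0,0,0.4],[0,0,0,0,0]]}}

```text
time_s: 19.3
tcp_pos: [0.6006, -0.0918, 0.1787]
tool_rot: [0.849, 0.528, -0.002, 0.003]
force: [1.2, -6.3, -1.2]
width: 0.0193
finger_force: 58.8
```

```bash
python3 - <<'E'
from h import *
go([.600,-.088,.194],58.5); needles()
E
```

```text
t 19.3 tcp [ 0.6006 -0.0918  0.1787] yaw -26.25 q6 1.88 F [ 1.2 -6.3 -1.2] w 0.0193 | turn units -18.49 shift units after turn [ 0.1   0.11 -0.61]
blue green -0.027 1626 needle -0.025 1330 head est 0.003
yellow green 0.023 1567 needle 0.017 1540 head est -0.008
```

>>> {"fn": "play_rows", "kwargs": {"targets": [[0,0,0,0,-1],[0,0,0,0,-1],[0,0,0,0,-0.8],[0,0,0,-0.3,0],[0,0,0,-0.6,0],[0,0,0,-1,0],[0,0,0,-1,0],[0,0,0,-1,0]]}}

```text
time_s: 20.15
tcp_pos: [0.6003, -0.088, 0.2774]
tool_rot: [0.784, 0.62, 0.0, -0.0]
force: [0.1, -1.6, -1.1]
width: 0.0189
finger_force: 59.0
```

>>> {"fn": "play_rows", "kwargs": {"targets": [[0,0,0,-1,-1],[0,0,0,-1,-1],[0,0,0,-0.4,-1],[0,0,0,0,-1],[0,0,0,0,-1],[0,0,0,0,-1],[0,0,0,0,-1],[0,0,0,0,-1]]}}

```text
time_s: 20.95
tcp_pos: [0.6004, -0.088, 0.3365]
tool_rot: [0.548, 0.837, 0.001, -0.0]
force: [0.3, -0.4, -0.7]
width: 0.0189
finger_force: 58.9
```

>>> {"fn": "play_rows", "kwargs": {"targets": [[0,0,0,0,-1],[0,0,0,0,-1],[0,0,0,0,-1],[0,0,0,0,-1],[0,0,0,0,-1],[0,0,0,0,-1],[0,0,0,0,-1],[0,0,0,0,-1]]}}

```text
time_s: 21.75
tcp_pos: [0.6004, -0.088, 0.3365]
tool_rot: [0.257, 0.966, 0.001, 0.0]
force: [0.5, 0.2, -0.7]
width: 0.0192
finger_force: 58.9
```

```bash
python3 - <<'E'
from h import *
needles(); go([.530,.3208,.3],62)
E
```

```text
blue green -0.028 1622 needle -0.025 1343 head est 0.003
yellow green nan 0 needle nan 0 head est nan
t 21.8 tcp [ 0.6004 -0.088   0.3365] yaw 60.33 q6 0.37 F [-0.6 -0.4 -0.9] w 0.0191 | turn units -0.36 shift units after turn [10.16 13.11  1.48]
```

>>> {"fn": "play_rows", "kwargs": {"targets": [[0,0,0,0,-0.36],[0,0.73,0.94,0,0],[0,0.73,0.94,0,0],[0,0.73,0.94,0,0],[0,0.73,0.94,0,0],[0,0.73,0.94,0,0],[0,0.73,0.94,0,0],[0,0.73,0.94,0,0]]}}

```text
time_s: 22.6
tcp_pos: [0.5658, 0.1183, 0.3364]
tool_rot: [0.245, 0.969, 0.0, 0.0]
force: [-0.0, 0.8, -0.6]
width: 0.0192
finger_force: 59.0
```

>>> {"fn": "play_rows", "kwargs": {"targets": [[0,0.73,0.94,0,0],[0,0.73,0.94,0,0],[0,0.73,0.94,0,0],[0,0.73,0.94,0,0],[0,0.73,0.94,0,0],[0,0.73,0.94,0,0],[0,0.7,0.9,0,0],[0,0,0,0,0]]}}

```text
time_s: 23.4
tcp_pos: [0.5308, 0.3248, 0.3354]
tool_rot: [0.243, 0.97, 0.001, -0.001]
force: [0.3, 0.8, -0.9]
width: 0.0195
finger_force: 59.0
```

```bash
python3 - <<'E'
from h import *
needles(); go([.530,.3208,.22],62)
E
```

```text
blue green -0.028 1630 needle -0.026 1344 head est 0.002
yellow green 0.023 1561 needle 0.019 1518 head est -0.006
t 23.45 tcp [0.5314 0.323  0.3356] yaw 61.8 q6 1.04 F [-0.4 -0.2 -0.7] w 0.0192 | turn units -0.04 shift units after turn [ 0.   -0.1   4.62]
```

>>> {"fn": "play_rows", "kwargs": {"targets": [[0,0,-0.05,1,0],[0,0,0,1,0],[0,0,0,1,0],[0,0,0,1,0],[0,0,0,1,0],[0,0,0,1,0],[0,0,0,0,0],[0,0,0,0,0]]}}

```text
time_s: 24.25
tcp_pos: [0.5316, 0.3192, 0.1864]
tool_rot: [0.246, 0.969, -0.0, -0.0]
force: [0.4, -0.4, 0.4]
width: 0.0193
finger_force: 58.9
```

```bash
python3 - <<'E'
from h import *
go([.530,.3208,.1015],62)
E
```

```text
t 24.25 tcp [0.5316 0.3192 0.1864] yaw 61.57 q6 1.04 F [ 0.4 -0.4  0.4] w 0.0193 | turn units -0.09 shift units after turn [0.09 0.03 3.4 ]
```

>>> {"fn": "play_rows", "kwargs": {"targets": [[0,0.08,0.03,0,0],[0,0,0,0.5,0],[0,0,0,0.5,0],[0,0,0,0.5,0],[0,0,0,0,0]]}}

```text
time_s: 24.75
tcp_pos: [0.5284, 0.3206, 0.1454]
tool_rot: [0.245, 0.97, -0.002, -0.002]
force: [-0.5, -0.1, -0.7]
width: 0.0194
finger_force: 58.9
```

>>> {"fn": "play_rows", "kwargs": {"targets": [[0,0,0,0.5,0],[0,0,0,0.5,0],[0,0,0,0.5,0],[0,0,0,0.2,0],[0,0,0,0,0]]}}

```text
time_s: 25.25
tcp_pos: [0.5293, 0.3211, 0.1045]
tool_rot: [0.245, 0.97, -0.001, -0.001]
force: [0.6, 0.1, 0.2]
width: 0.0193
finger_force: 58.9
```

```bash
python3 - <<'E'
from h import *
go([.530,.3208,.1015],62)
E
```

```text
t 25.25 tcp [0.5293 0.3211 0.1045] yaw 61.64 q6 1.04 F [0.6 0.1 0.2] w 0.0193 | turn units -0.08 shift units after turn [-0.03  0.    0.12]
```

>>> {"fn": "play_rows", "kwargs": {"targets": [[0,0,0,0.1,0],[0,0,0,0,0],[0.4,0,0,0,0],[0.5,0,0,0,0],[1,0,0,0,0],[1,0,0,0,0],[1,0,0,0,0],[1,0,0,0,0]]}}

```text
time_s: 26.05
tcp_pos: [0.5302, 0.3216, 0.1036]
tool_rot: [0.245, 0.97, 0.0, 0.0]
force: [-0.4, 1.0, -0.1]
width: 0.0854
finger_force: 0.0
```

>>> {"fn": "play_rows", "kwargs": {"targets": [[1,0,0,-0.5,0],[1,0,0,-1,0],[1,0,0,-1,0],[1,0,0,-1,0],[1,0,0,-1,0],[1,0,0,-1,0],[1,0,0,-1,0],[1,0,0,-1,0]]}}

```text
time_s: 26.85
tcp_pos: [0.53, 0.3215, 0.2933]
tool_rot: [0.245, 0.97, 0.0, 0.0]
force: [-0.8, 1.1, 0.3]
width: 0.0854
finger_force: 0.0
```

>>> {"fn": "play_rows", "kwargs": {"targets": [[1,1,0,0,0],[1,1,0,0,0],[1,1,0,0,0],[1,1,0,0,0],[1,1,0,0,0],[1,1,0,0,0],[1,0,0,0,0],[1,0,0,0,0]]}}

```text
time_s: 27.65
tcp_pos: [0.398, 0.3931, 0.2921]
tool_rot: [0.244, 0.97, 0.001, 0.001]
force: [0.6, -0.9, -0.3]
width: 0.0856
finger_force: 0.0
```

```bash
python3 - <<'E'
from h import *
t=needles(); go([.530,.3208,.3],62); s=read_camera("scene")[0]
t0=np.load("pics/top0.npz")["p"]; s0=np.load("pics/scene0.npz")["p"]
for n,a,b in(("top",t0,t),("scene",s0,s)):
    for p in(a,b): print(n,[(tuple(map(float,c)),st) for c,st in blobs(hsvmask(p,(3,130,80),(14,255,255)),12) if (c[0]<140 if n=="top" else c[0]>300)])
d=np.abs(s.astype(int)-s0).max(2); d=(d[270:330,295:350]>60).astype(np.uint8); print("changed px near stand",d.sum(),blobs(d,4))
E
```

```text
blue green -0.027 1649 needle -0.026 1346 head est 0.001
yellow green 0.023 1607 needle 0.018 1595 head est -0.006
t 27.7 tcp [0.3985 0.3928 0.2918] yaw 61.64 q6 1.27 F [ 1.1 -0.8 -0.7] w 0.0853 | turn units -0.08 shift units after turn [-6.   -0.07 -0.32]
top [((131.1, 167.1), [126, 163, 13, 8, 43])]
top [((130.2, 166.8), [126, 163, 8, 8, 32])]
scene [((312.5, 248.8), [305, 243, 20, 9, 51]), ((319.3, 302.0), [313, 288, 15, 28, 229])]
scene [((312.5, 248.8), [305, 242, 20, 11, 57]), ((319.5, 303.1), [314, 289, 14, 28, 230])]
changed px near stand 88 [((np.float64(26.0), np.float64(13.8)), [25, 13, 3, 2, 4]), ((np.float64(22.7), np.float64(17.0)), [21, 16, 4, 3, 7]), ((np.float64(25.2), np.float64(23.4)), [24, 23, 3, 2, 5]), ((np.float64(28.7), np.float64(26.2)), [25, 25, 8, 3, 10]), ((np.float64(16.1), np.float64(37.6)), [15, 36, 3, 4, 7]), ((np.float64(24.1), np.float64(45.2)), [19, 42, 9, 6, 19]), ((np.float64(24.5), np.float64(48.6)), [17, 44, 15, 8, 31])]
```

```bash
python3 -c "
from cell import *
print(sign_off())"
```

```text
the job is handed in; nothing more can be done
None
```

Job handed in at about 28 s of the 69 s limit: by camera, both heads sit within 0.01 rad of their band middles, and the tuning tool is released and back home in its hole, its handle within about 1 pixel of where it started.

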